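Clamp a carved panel with the sliding stop of a carver's jig

ROBOT

A 7-joint arm with a two-finger parallel gripper is mounted at the origin on the work surface. World frame = base frame: x ahead of the robot, y to its left, z up, the work surface at z = 0. Lengths are in m, angles in rad, forces in N, time in s.
With the tool pointing down it reaches from about 0.4 to 0.85 m from the base axis. Payload 10.4 kg.
Tool frame: the origin (TCP) lies on the centre line of the jaws, within the pads' length; the fingertips stand ctrl.nose_length ahead of it and the grasp point (between the pads) lies 2 mm behind it (ctrl.nose_length is the distance from the TCP to the fingertips, in m); z points along the fingers, y is the direction in which the jaws open and shut (so a half turn about z gives the same grasp; the last joint's range is limited). The gripper opens to 87 mm and grips with 3 to 60 N. Pads are 19 mm wide; open, the fingers measure 117 mm over their backs; the gripper's body (75 mm by 190 mm) begins 51 mm behind the grasp point.
Start: joints at [1.198, 0.332, -0.065, 1.46, 0.022, 1.35, -0.088], TCP at [0.214, -0.587, 0.24] pointing down, gripper open.
Joint ranges: [-2.6, 2.6], [-0.5, 2.12], [-1.47, 1.34], [0.16, 2.42], [-1.27, 4.41], [0.06, 2.06], [-2.6, 2.6]. Speed limits (rad/s): [2.22, 2.22, 2.79, 2.79, 3.14, 3.14, 3.14].

INTERFACE

Orientations are given as a rotation vector (axis times angle).
In Python, from rig import ctrl, eyes gives the robot as it stands.
- The arm moves only by the tool carry_out, never from a script. Its argument "targets" is a list of rows, each an object with "gripper": the closure, from -1 (fully open) to 1 (shut); "xyz": the shift along the tool's x, y, z in mm, a list of three; "turn": the turn about the tool's z in degrees. In form: [{"gripper": gripper, "xyz": [tx, ty, tz], "turn": turn}, ...]. A call has 1 to 20 rows; each row is the pose to reach, as a shift and turn from the pose commanded when the call began, along the tool's axes at that moment; what a row does not reach only later rows make up. A row lasts 1/10 s, in which the tool goes at most 50 mm and 8.59 degrees, less where a joint would pass 70% of its speed; a pose out of reach is approached as far as the arm can. A call with a gripper value outside its range is refused whole. The fingers move at their own pace and stop on an object; "grip_force" is the grip in N (left out, the last holds). Time passes only in rows, so rows that repeat a pose let the fingers close. It gives the time, the measured TCP pose, the force and the opening at its end, in the units of the state.
- ctrl.read_state(): the state, without advancing time (a new reading comes with each control period).
- eyes.read_camera(name): name is "scene" or "top"; returns a dict with "image" (384x512x3 uint8, red, green, blue), "fx", "fy", "cx", "cy" (pixels), "R" (3x3) and "t" (3): a world point X has camera coordinates R X + t. Camera axes: x right, y down, z forward; pixel columns grow to the right and rows downward; lengths in m; the calibration is good to about 2 mm. A picture is of the moment at which its call begins. There is no depth.
- ctrl.finish_job(): hands the job in, once; it reports no verdict.
The state is a dict: "clock": time; "joint_pos": joint angles; "qvel": joint speeds; "joint_torque": joint torques, N m; "eef_pos": TCP position; "orientation": TCP orientation; "contact_force": force on the tool from outside, world axes, zero at the start; "wrist_torque": the same for the moment, N m; "grip_width": opening from 0.0 (shut) to 1.0 (fully open).
Only numpy, scipy, OpenCV 4.12 (cv2) and the standard library are available. Lean on these libraries where they do the work, as an engineer would, in place of code of your own. Each camera call takes 0.05 s, during which the arm holds its last target.

TASK

Clamp the carved panel in the jig: hold the release bar of the sliding stop up, slide the stop along its track so that its spring nose pushes the panel home against the bumper of the fence and presses it there with about 12 N (never more than 18 N), then let go of the bar so that the stop catches in the nearest notch and keeps the panel clamped. Do not force the stop along while its catch is engaged, do not touch the panel yourself, and leave the other things on the bench alone.

Things in the scene. Friction and masses are not known exactly. Their poses are not given: they have to be found in the camera images.
- jig: Plywood jig board fixed to the bench, 152 x 500 x 30 mm (x, y, z), with a channel down its middle along its y axis. Origin: centre of its underside; upper face 30 mm above the origin. The stop slides along the jig's y axis; the fence stands at the -y end, the stop starts towards the +y end, the panel lies between.
- rack: Row of 31 round steel cross pins (3.5 mm thick, 8 mm apart along y) in the jig's channel; the gaps between them are the notches. Its axes are the jig's; its origin lies 24 mm above the jig's origin, at the height of the pins' middle lines; the pins stand at y = -50, -42, ... +190 mm from it. The catch hangs straight below the stop's origin.
- stop: Grey metal carriage 90 x 60 x 31 mm (x, y, z); slides on the jig along y only, about 1 N friction, 205 mm of travel towards -y. Origin: its middle, at the jig's upper face. On its -y side a spring nose, a plate 70 mm wide, 26 mm high: its unpressed face stands 66 to 106 mm from the origin (set differently each time, not measured); pressed, it gives way 1 N per mm, up to 24 mm.
- bar_grip (a point): Centre of the release bar's grip: steel bar 70 mm long (jig's x axis), 12 mm thick (y), 16 mm high, on two legs (8 mm thick, 24 mm either side of its middle). At rest it is 100 mm above the bench, straight above the stop's origin, its underside 31 mm above the stop's top; free on both long sides and above.
- bar (a joint): Lift of the release bar, m: 0 = down, catch in a notch; 0.014 = fully up. A spring pulls it down with 5 to 8 N. From 0.007 up the catch clears the pins and the stop slides freely; below, the catch locks it both ways. About 0.006 = catch on top of a pin; let go there, the pressed nose drives the stop back until the catch drops into the next notch, at most 8 mm.
- fence: Dark wood block 120 x 35 x 50 mm (x, y, z), fixed on the jig. Origin: centre of its underside. On its +y side a rubber-faced bumper plate, 70 mm wide, 26 mm high, on a set screw: its face stands 31 to 77 mm from the fence's origin towards +y. How far it is screwed out differs each time and is not measured; it does not move when pushed.
- panel: The workpiece: a light wood panel 95 x 100 x 24 mm (x, y, z) with a carved rosette, 0.2 to 0.35 kg, lying loose on the jig between bumper and nose. Origin: centre of its underside.
- mallet: Bystander: round wooden mallet standing on its head, 84 mm across, 210 mm high. Origin: centre of its foot.
- stone: Bystander: grey sharpening stone 180 x 60 x 28 mm. Origin: centre of its underside.
- pot: Bystander: white ceramic pot, 80 mm across, 100 mm high. Origin: centre of its foot.
- gouge: Bystander: carving gouge lying flat, 250 mm long, dark handle. Origin: the butt end of its handle, on the bench; blade along its x axis.
Mind the look-alikes: they are no part of the job. Several things have the shape of the panel; the one meant has the colours described above.

How it is judged:
By the outcome, as a careful person would: the job done as asked, in the order asked, and still so for the second after the job is handed in, with the robot touching nothing.
It also fails if it takes over 58 s, if anything falls off the work surface, if the arm or the gripper's body presses on something with over 40 N, if the wrist force passes 120 N, or if a joint passes its speed limit or range.

## Working session

There is one attempt and no reset: what is moved stays moved. The work goes in short steps, Python scripts to look and compute and a tool call to move; the robot and the scene stay as the last step left them, time stands still between calls to the robot, and variables do not carry over. Pictures are saved under pics/ and viewed, and the job is handed in when it is done.

Besides the shell and the picture viewer there is one more tool, called after "Request:" as name(argument=value, ...) on one line, values as JSON. carry_out: Moves the arm, as the interface text tells. Its arguments: {"type":"object","properties":{"targets":{"type":"array"},"grip_force":{"type":"number"}},"required":["targets"]}

```bash
mkdir -p pics; ls; python3 - <<'E'
from rig import ctrl, eyes
import cv2
s=ctrl.read_state(); print(s, ctrl.nose_length)
for n in("scene","top"):
    c=eyes.read_camera(n); cv2.imwrite(f"pics/{n}0.png",cv2.resize(c["image"][:,:,::-1],(800,600),interpolation=cv2.INTER_CUBIC)); print(n,c["fx"],c["fy"],c["cx"],c["cy"],c["R"],c["t"])
E
```

```text
pics
{'clock': 0.0, 'joint_pos': array([ 1.19840609,  0.33290093, -0.06471567,  1.46091336,  0.0216314 ,
        1.34990697, -0.08850434]), 'qvel': array([-0.00120848, -0.00162772,  0.00054537, -0.00054695, -0.00011318,
        0.00128662, -0.00131902]), 'joint_torque': array([ 2.17898509e-03, -6.23256469e+01,  2.60971847e-02, -3.89903784e+01,
       -6.13415474e-02,  3.97325575e-02,  1.51015265e-04]), 'eef_pos': array([ 0.21406162, -0.58682194,  0.23874917]), 'orientation': array([-3.09228641e+00, -5.46468660e-01,  5.30558520e-04]), 'contact_force': array([0.06143962, 0.86579747, 0.21702122]), 'wrist_torque': array([ 0.01065049, -0.02594917,  0.02073739]), 'grip_width': 0.9991965365851595} 0.017
scene 481.2438989229465 481.2438989229465 259.3881152106393 185.90707088356078 [[-0.82568811  0.56400871 -0.01154632]
 [ 0.46094694  0.66272722 -0.59018688]
 [-0.32521848 -0.49263253 -0.80718407]] [ 0.42729059 -0.20177166  1.61764128]
top 430.1222750638392 430.1222750638392 262.7200400366754 186.61345117571608 [[-0.01401637 -0.99985505  0.00966499]
 [-0.98415861  0.01208656 -0.17687775]
 [ 0.1767353  -0.01199107 -0.98418537]] [-0.0115363   0.55172453  1.20933458]
```

View pics/scene0.png

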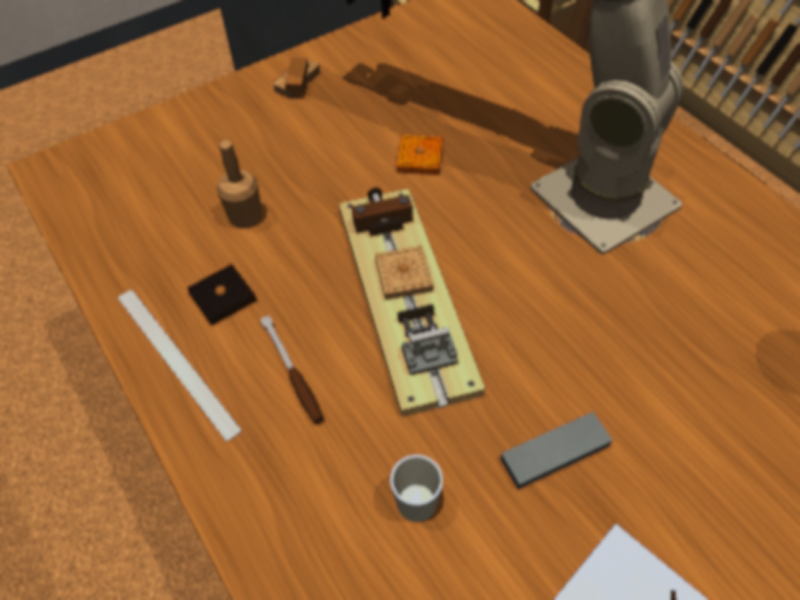

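View pics/top0.png

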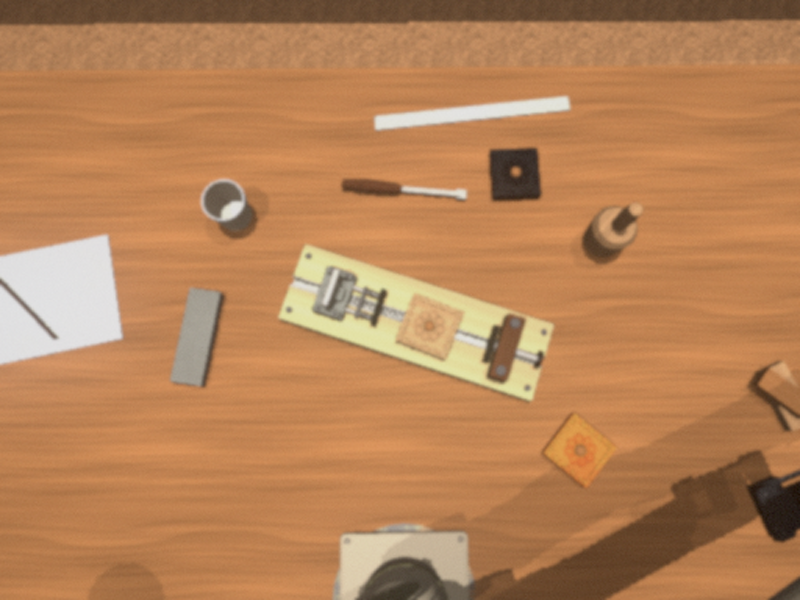

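The panel candidates in the top picture are the light wood one on the jig (430,326), an orange one (580,450) and a dark one (515,173). The light one between the bumper and the nose matches the description. Next I'll take a close crop and measure the jig.

```bash
cat > h.py <<'E'
import numpy as np, cv2
from rig import ctrl, eyes
def ray(c,u,v,z):
    R=np.array(c["R"]);t=np.array(c["t"]);o=-R.T@t
    d=R.T@np.array([(u-c["cx"])/c["fx"],(v-c["cy"])/c["fy"],1.]);return o+d*(z-o[2])/d[2]
def proj(c,X):
    p=np.array(c["R"])@X+np.array(c["t"]);return np.array([c["fx"]*p[0]/p[2]+c["cx"],c["fy"]*p[1]/p[2]+c["cy"]])
E
python3 - <<'E'
from h import *
for n,(x0,y0,x1,y1) in {"top":(170,150,365,265),"scene":(205,110,320,270)}.items():
    c=eyes.read_camera(n);im=c["image"];np.save(f"{n}.npy",im)
    hsv=cv2.cvtColor(im,cv2.COLOR_RGB2HSV)
    m=cv2.inRange(hsv,(22,50,130),(38,255,255)); k=np.zeros_like(m);k[y0:y1,x0:x1]=m[y0:y1,x0:x1]
    pts=cv2.findNonZero(k)
    r=cv2.minAreaRect(cv2.convexHull(pts)); b=cv2.boxPoints(r)
    hull=cv2.convexHull(pts); q=cv2.approxPolyDP(hull,8,True)[:,0]
    print(n,q.tolist(),[ray(c,*p,.03).round(4).tolist() for p in q.astype(float)])
    cr=im[y0:y1,x0:x1,::-1]; f=min(800//cr.shape[1],600//cr.shape[0]); print(f)
    cv2.imwrite(f"pics/{n}crop.png",cv2.resize(cr,None,fx=f,fy=f,interpolation=cv2.INTER_CUBIC))
E
```

```text
top [[352, 210], [336, 255], [179, 200], [199, 158]] [[0.4817, -0.2813, 0.03], [0.3513, -0.2283, 0.03], [0.5179, 0.2285, 0.03], [0.6446, 0.1711, 0.03]]
4
scene [[308, 249], [257, 260], [226, 129], [261, 122]] [[0.5153, 0.2322, 0.03], [0.6483, 0.1808, 0.03], [0.4634, -0.2725, 0.03], [0.3516, -0.2327, 0.03]]
3
```

View pics/topcrop.png

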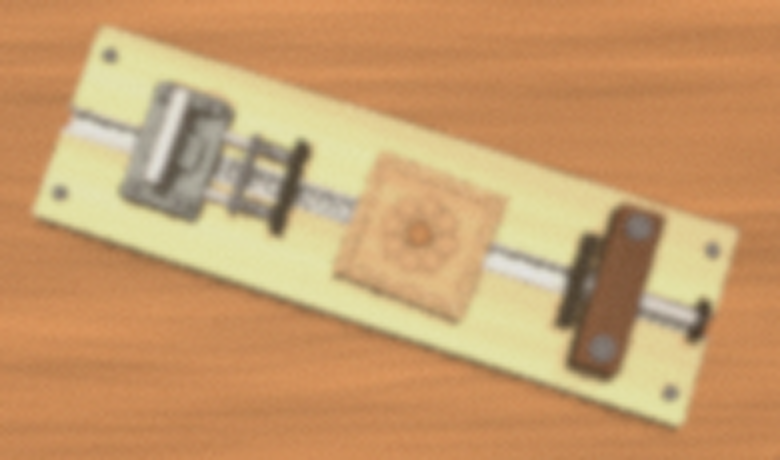

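View pics/scenecrop.png

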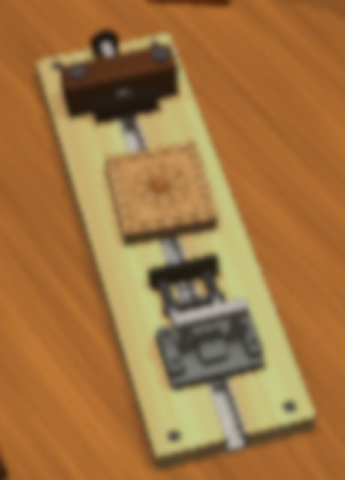

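```bash
python3 - <<'E'
from h import *
from scipy.optimize import least_squares
cams={n:eyes.read_camera(n) for n in("top","scene")}
T=cams["top"];S=cams["scene"]
def cp(n,u,v):
    o,f=((170,150),4) if n=="top" else ((205,110),3)
    return (u+.5)/f-.5+o[0],(v+.5)/f-.5+o[1]
# jig corners by edge lines of mask, top
im=T["image"];hsv=cv2.cvtColor(im,cv2.COLOR_RGB2HSV)
print("jig hsv",hsv[cv2.KeyPoint and 165,205],hsv[240,300], "wood",hsv[150,300])
C=[ray(T,*cp("top",*p),.03) for p in[(103,27),(738,230),(682,428),(34,215)]]
C2=[ray(S,*cp("scene",*p),.03) for p in[(155,462),(38,60),(313,420)]]
for c in C: print("top",c.round(4))
for c in C2: print("scene",c.round(4))
a,b,c_,d=C
y=((a-b)+(d-c_))[:2];print("len",np.linalg.norm(a-b),np.linalg.norm(d-c_),np.linalg.norm(a-d),np.linalg.norm(b-c_))
y/=np.linalg.norm(y);ctr=np.mean(C,0)[:2];x=np.array([y[1],-y[0]])
print("ctr",ctr,"ydir",y,"ang",np.degrees(np.arctan2(y[1],y[0]))-90)
# bar: bright low-sat blob
for n,c,(x0,y0,x1,y1) in(("top",T,(203,168,220,202)),("scene",S,(258,208,292,222))):
    h=cv2.cvtColor(c["image"],cv2.COLOR_RGB2HSV)[y0:y1,x0:x1]
    m=((h[...,1]<60)&(h[...,2]>160)).astype(np.uint8)
    k,l,st,cen=cv2.connectedComponentsWithStats(m);i=1+np.argmax(st[1:,4]) 
    u=cen[i]+[x0,y0];r=cv2.minAreaRect(np.argwhere(l==i)[:,::-1].astype(np.float32));print(n,"bar",u,r,st[i])
    X=ray(c,*u,.107);print(X, "jig xy",x@(X[:2]-ctr),y@(X[:2]-ctr))
def jy(n,z,*P):
    for p in P:
        X=ray(cams[n],*cp(n,*p),z)[:2]-ctr;print(n,p,"jigxy",(x@X).round(4),(y@X).round(4))
print("nose front top edge");jy("top",.05,(308,150),(285,235))
print("panel top");jy("top",.054,(380,153),(508,196),(458,324),(334,276))
print("bumper face");jy("top",.05,(583,235),(560,325))
print("fence top");jy("top",.08,(614,207),(665,213),(610,380),(570,370))
E
```

```text
jig hsv [ 29  70 227] [ 29  69 227] wood [ 13 145 200]
top [0.6498 0.182  0.03  ]
top [ 0.4901 -0.288   0.03  ]
top [ 0.3465 -0.24    0.03  ]
top [0.5079 0.2308 0.03  ]
scene [0.6559 0.1888 0.03  ]
scene [ 0.4883 -0.2863  0.03  ]
scene [0.5143 0.2354 0.03  ]
len 0.49642307189897084 0.4976978862860224 0.1500392228318815 0.1514297919960644
ctr [ 0.49858401 -0.02879064] ydir [0.32288613 0.94643782] ang -18.837555754580663
top bar [208.85507246 182.9178744 ] ((5.186131477355957, 14.113138198852539), (10.508598327636719, 25.032678604125977), 19.983104705810547) [  0   3  15  25 207]
[0.55347526 0.13207016 0.107     ] jig xy 1.1426821709611956e-05 0.1699683729496519
scene bar [276.12068966 212.56896552] ((16.911766052246094, 4.647059440612793), (2.6678919792175293, 24.253562927246094), 75.96376037597656) [ 5  1 25  8 58]
[0.54803661 0.12647036 0.107     ] jig xy -0.0033278133539221544 0.16291244529885232
nose front top edge
top (308, 150) jigxy 0.0307 0.0708
top (285, 235) jigxy -0.0338 0.0668
panel top
top (380, 153) jigxy 0.0442 0.0199
top (508, 196) jigxy 0.043 -0.0782
top (458, 324) jigxy -0.0566 -0.0716
top (334, 276) jigxy -0.0515 0.0236
bumper face
top (583, 235) jigxy 0.0333 -0.1385
top (560, 325) jigxy -0.0342 -0.1416
fence top
top (614, 207) jigxy 0.0544 -0.1511
top (665, 213) jigxy 0.0616 -0.1868
top (610, 380) jigxy -0.0632 -0.1833
top (570, 370) jigxy -0.0653 -0.1547
```

```bash
python3 - <<'E'
from h import *
o=[]
for n,(x0,y0,x1,y1),f in(("top",(195,165,250,215),12),("scene",(245,190,305,245),10)):
    c=eyes.read_camera(n); cr=c["image"][y0:y1,x0:x1,::-1]
    o.append(cv2.resize(cr,None,fx=f,fy=f,interpolation=cv2.INTER_CUBIC))
    cv2.imwrite(f"pics/{n}bar.png",o[-1])
E
```

```text
(no output)
```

View pics/topbar.png

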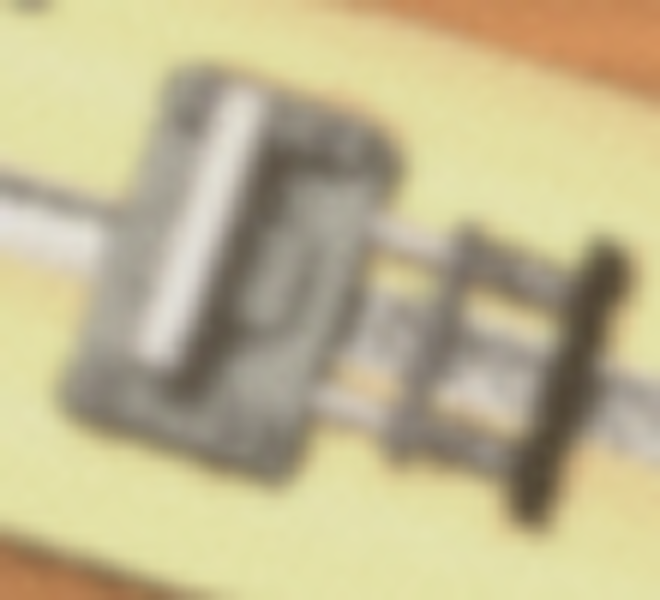

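View pics/scenebar.png

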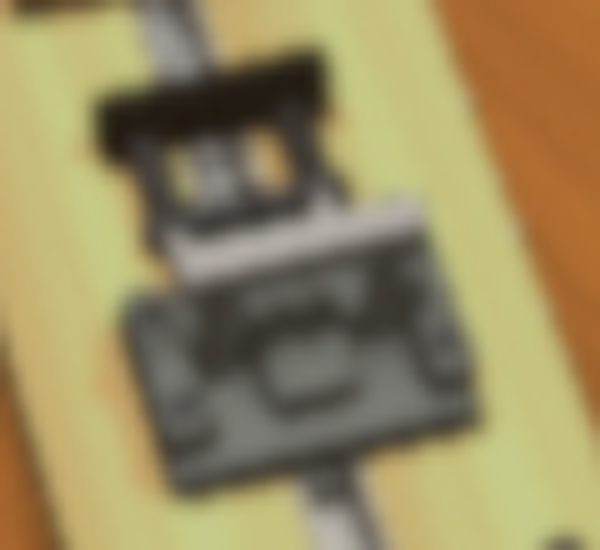

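```bash
python3 - <<'E'
from h import *
T=eyes.read_camera("top");S=eyes.read_camera("scene")
ctr=np.array([ 0.4986,-0.0288]);y=np.array([0.32289,0.94644]);x=np.array([y[1],-y[0]])
J=lambda X:(round(x@(X[:2]-ctr),4),round(y@(X[:2]-ctr),4))
t=lambda u,v:((u+.5)/12-.5+195,(v+.5)/12-.5+165)
s=lambda u,v:((u+.5)/10-.5+245,(v+.5)/10-.5+190)
for nm,c,p in(("T",T,t(201,225)),("S",S,s(301,238))):
    X=ray(c,*p,.108);print(nm,X.round(4),J(X))
e=[ray(T,*t(*p),.108) for p in((243,90),(159,360))];v=e[0]-e[1];print("bar len",np.linalg.norm(v),"ang of x axis",np.degrees(np.arctan2(v[1],v[0])))
e=[ray(S,*s(*p),.108) for p in((180,262),(422,214))];v=e[0]-e[1];print("bar len",np.linalg.norm(v),"ang",np.degrees(np.arctan2(v[1],v[0])))
P=[np.array(c["K"]) if "K" in c else np.array([[c["fx"],0,c["cx"]],[0,c["fy"],c["cy"]],[0,0,1]])@np.c_[c["R"],c["t"]] for c in(T,S)]
X=cv2.triangulatePoints(P[0],P[1],np.array(t(201,225)),np.array(s(301,238)));X=(X[:3]/X[3])[:,0];print("tri",X,J(X))
print("stop top corners z.061");
for p in((180,65),(400,150),(285,485),(65,400)): print(J(ray(T,*t(*p),.061)))
from scipy.spatial.transform import Rotation as R
st=ctrl.read_state();print(R.from_rotvec(st["orientation"]).as_matrix().round(4),st["eef_pos"])
E
```

```text
T [0.5521 0.1252 0.108 ] (np.float64(0.001), np.float64(0.163))
S [0.5531 0.1268 0.108 ] (np.float64(0.0014), np.float64(0.1648))
bar len 0.06638304357210646 ang of x axis -16.666332893750713
bar len 0.06669933822621023 ang -21.52197785957748
tri [0.55239232 0.12553517 0.10584609] (np.float64(0.0011), np.float64(0.1634))
stop top corners z.061
(np.float64(0.0435), np.float64(0.1886))
(np.float64(0.0402), np.float64(0.1311))
(np.float64(-0.0458), np.float64(0.1308))
(np.float64(-0.0428), np.float64(0.1876))
[[ 0.9394  0.3427 -0.    ]
 [ 0.3427 -0.9394 -0.    ]
 [-0.     -0.     -1.    ]] [ 0.21419706 -0.58714999  0.23953248]
```

Request:
carry_out(targets=[{"gripper": -1, "xyz": [31, -31, 0], "turn": -7.8}, {"gripper": -1, "xyz": [62, -61, 0], "turn": -15.7}, {"gripper": -1, "xyz": [94, -92, 0], "turn": -23.5}, {"gripper": -1, "xyz": [125, -123, 0], "turn": -31.4}, {"gripper": -1, "xyz": [156, -154, 0], "turn": -39.2}, {"gripper": -1, "xyz": [187, -184, 0], "turn": -47}, {"gripper": -1, "xyz": [218, -215, 0], "turn": -54.9}, {"gripper": -1, "xyz": [250, -246, 0], "turn": -62.7}, {"gripper": -1, "xyz": [281, -276, 0], "turn": -70.5}, {"gripper": -1, "xyz": [312, -307, 0], "turn": -78.4}, {"gripper": -1, "xyz": [343, -338, 0], "turn": -86.2}, {"gripper": -1, "xyz": [374, -369, 0], "turn": -94.1}, {"gripper": -1, "xyz": [406, -399, 0], "turn": -101.9}, {"gripper": -1, "xyz": [437, -430, 0], "turn": -109.7}, {"gripper": -1, "xyz": [468, -461, 0], "turn": -117.6}, {"gripper": -1, "xyz": [499, -491, 0], "turn": -125.4}, {"gripper": -1, "xyz": [530, -522, 0], "turn": -133.3}, {"gripper": -1, "xyz": [562, -553, 0], "turn": -141.1}, {"gripper": -1, "xyz": [562, -553, 0], "turn": -141.1}, {"gripper": -1, "xyz": [562, -553, 0], "turn": -141.1}])

```text
clock: 2.5
eef_pos: [0.5526, 0.1259, 0.2392]
orientation: [-0.512, -3.099, -0.001]
contact_force: [-0.4, -1.2, 0.1]
grip_width: 1.001
```

Request:
carry_out(targets=[{"gripper": -1, "xyz": [0, -0.5, 30], "turn": 0}, {"gripper": -1, "xyz": [0, -1, 65], "turn": 0}, {"gripper": -1, "xyz": [0, -1, 95], "turn": 0}, {"gripper": -1, "xyz": [0, -1, 120], "turn": 0}, {"gripper": -1, "xyz": [0, -1, 135], "turn": 0}, {"gripper": -1, "xyz": [0, -1, 141], "turn": 0}, {"gripper": -0.3, "xyz": [0, -1, 141], "turn": 0}, {"gripper": -0.3, "xyz": [0, -1, 141], "turn": 0}, {"gripper": -0.3, "xyz": [0, -1, 141], "turn": 0}])

```text
clock: 3.4
eef_pos: [0.5531, 0.1241, 0.0998]
orientation: [0.515, 3.097, 0.001]
contact_force: [0.1, 0.6, 0.0]
grip_width: 0.812
```

```bash
python3 - <<'E'
from h import *
for n,(x0,y0,x1,y1),f in(("top",(170,130,270,205),8),("scene",(225,150,315,240),6)):
    c=eyes.read_camera(n); cv2.imwrite(f"pics/{n}g1.png",cv2.resize(c["image"][y0:y1,x0:x1,::-1],None,fx=f,fy=f,interpolation=cv2.INTER_CUBIC))
E
```

```text
(no output)
```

View pics/sceneg1.png

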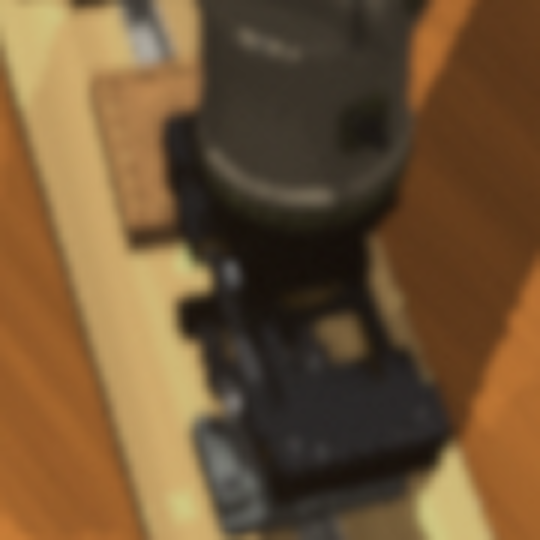

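The scene crop shows the gripper straddling the bar, with the nose plate at (195,315) clear of the fingers and the panel free at (150,160). I'll close lightly and watch for sideways force.

Request:
carry_out(targets=[{"gripper": 0.5, "xyz": [0, 0, 1], "turn": 0}, {"gripper": 0.5, "xyz": [0, 0, 1], "turn": 0}, {"gripper": 0.6, "xyz": [0, 0, 1], "turn": 0}, {"gripper": 0.6, "xyz": [0, 0, 1], "turn": 0}, {"gripper": 0.6, "xyz": [0, 0, 1], "turn": 0}], grip_force=3)

```text
clock: 4.0
eef_pos: [0.5523, 0.124, 0.0975]
orientation: [0.515, 3.099, -0.0]
contact_force: [0.6, 0.0, -0.2]
grip_width: 0.285
```

Request:
carry_out(targets=[{"gripper": 0.65, "xyz": [0, 0, 0], "turn": 0}, {"gripper": 0.65, "xyz": [0, 0, 0], "turn": 0}, {"gripper": 0.68, "xyz": [0, 0, 0], "turn": 0}, {"gripper": 0.68, "xyz": [0, 0, 0], "turn": 0}])

```text
clock: 4.4
eef_pos: [0.5523, 0.124, 0.0975]
orientation: [0.515, 3.099, -0.0]
contact_force: [0.1, -0.3, 0.0]
grip_width: 0.164
```

Request:
carry_out(targets=[{"gripper": 1, "xyz": [0, 0, 0], "turn": 0}, {"gripper": 1, "xyz": [0, 0, 0], "turn": 0}, {"gripper": 1, "xyz": [0, 0, 0], "turn": 0}])

```text
clock: 4.7
eef_pos: [0.5524, 0.1241, 0.0976]
orientation: [0.515, 3.099, 0.0]
contact_force: [1.7, 1.6, -1.1]
grip_width: 0.138
```

Request:
carry_out(targets=[{"gripper": 1, "xyz": [0, 0, 0], "turn": 0}, {"gripper": 1, "xyz": [0, 0, 0], "turn": 0}, {"gripper": 1, "xyz": [0, 0, -3], "turn": 0}, {"gripper": 1, "xyz": [0, 0, -6], "turn": 0}, {"gripper": 1, "xyz": [0, 0, -9], "turn": 0}, {"gripper": 1, "xyz": [0, 0, -11], "turn": 0}, {"gripper": 1, "xyz": [0, 0, -11], "turn": 0}, {"gripper": 1, "xyz": [0, 0, -11], "turn": 0}], grip_force=36)

```text
clock: 5.5
eef_pos: [0.5522, 0.1237, 0.1083]
orientation: [-0.515, -3.099, 0.001]
contact_force: [1.3, -0.6, -7.7]
grip_width: 0.132
```

Request:
carry_out(targets=[{"gripper": 1, "xyz": [0, -3, 0], "turn": 0}, {"gripper": 1, "xyz": [0, -8, 0], "turn": 0}, {"gripper": 1, "xyz": [0, -14, 0], "turn": 0}, {"gripper": 1, "xyz": [0, -20, 0], "turn": 0}, {"gripper": 1, "xyz": [0, -26, 0], "turn": 0}, {"gripper": 1, "xyz": [0, -30, 0], "turn": 0}])

```text
clock: 6.1
eef_pos: [0.5423, 0.0948, 0.1084]
orientation: [-0.515, -3.099, 0.001]
contact_force: [2.1, 0.1, -8.0]
grip_width: 0.131
```

```bash
cat > st.py <<'E'
from h import *
y=np.array([0.32289,0.94644]);x=np.array([y[1],-y[0]]);ctr=np.array([ 0.4986,-0.0288])
def st():
    s=ctrl.read_state();f=s["contact_force"];p=s["eef_pos"];print("t",round(s["clock"],2),"F jig x,y,z",(x@f[:2]).round(2),(y@f[:2]).round(2),f[2].round(2),"pos",(x@(p[:2]-ctr)).round(4),(y@(p[:2]-ctr)).round(4),p[2].round(4),"grip",round(s["grip_width"],3))
E
python3 - <<'E'
from st import *
st();c=eyes.read_camera("top");st();d=eyes.read_camera("scene");st()
cv2.imwrite("pics/s1.png",cv2.resize(c["image"][140:270,170:365,::-1],None,fx=4,fy=4,interpolation=cv2.INTER_CUBIC))
cv2.imwrite("pics/s1s.png",cv2.resize(d["image"][110:270,205:320,::-1],None,fx=3,fy=3,interpolation=cv2.INTER_CUBIC))
E
```

```text
t 6.1 F jig x,y,z 1.99 0.74 -7.98 pos 0.0014 0.1311 0.1084 grip 0.131
t 6.15 F jig x,y,z -0.34 -0.05 -8.28 pos 0.0015 0.1304 0.1083 grip 0.134
t 6.2 F jig x,y,z 1.04 -0.86 -7.4 pos 0.0015 0.1305 0.1083 grip 0.134
```

View pics/s1.png

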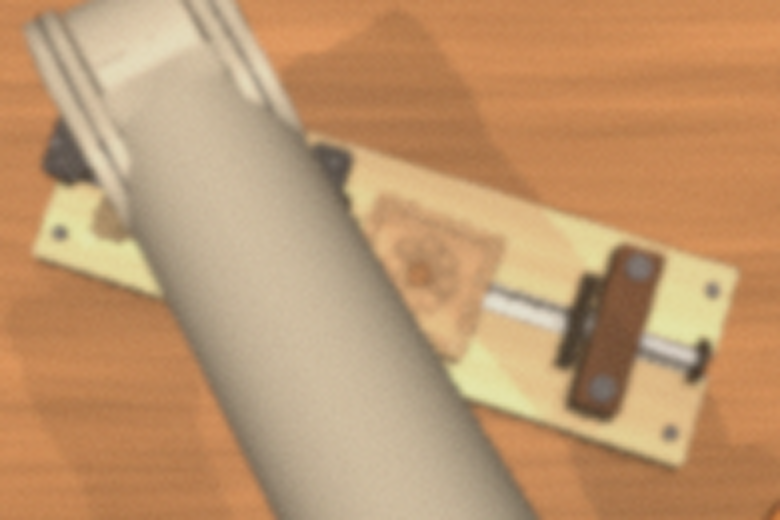

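View pics/s1s.png

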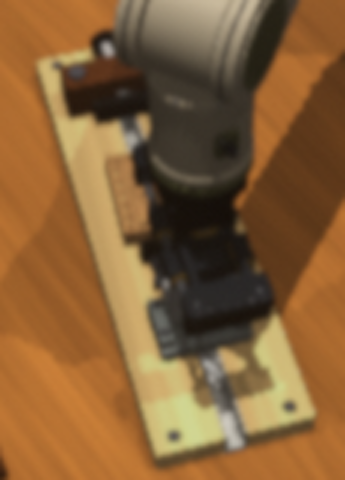

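Request:
carry_out(targets=[{"gripper": 1, "xyz": [0, -3, 0], "turn": 0}, {"gripper": 1, "xyz": [0, -7, 0], "turn": 0}, {"gripper": 1, "xyz": [0, -11, 0], "turn": 0}, {"gripper": 1, "xyz": [0, -15, 0], "turn": 0}, {"gripper": 1, "xyz": [0, -19, 0], "turn": 0}, {"gripper": 1, "xyz": [0, -23, 0], "turn": 0}, {"gripper": 1, "xyz": [0, -27, 0], "turn": 0}, {"gripper": 1, "xyz": [0, -31, 0], "turn": 0}, {"gripper": 1, "xyz": [0, -35, 0], "turn": 0}, {"gripper": 1, "xyz": [0, -39, 0], "turn": 0}, {"gripper": 1, "xyz": [0, -43, 0], "turn": 0}, {"gripper": 1, "xyz": [0, -47, 0], "turn": 0}, {"gripper": 1, "xyz": [0, -51, 0], "turn": 0}, {"gripper": 1, "xyz": [0, -54, 0], "turn": 0}, {"gripper": 1, "xyz": [0, -56, 0], "turn": 0}])

```text
clock: 7.7
eef_pos: [0.5243, 0.0421, 0.1085]
orientation: [-0.515, -3.099, 0.001]
contact_force: [1.6, 3.3, -8.1]
grip_width: 0.132
```

```bash
python3 - <<'E'
from st import *
st();c=eyes.read_camera("top");st();d=eyes.read_camera("scene");st()
cv2.imwrite("pics/s2.png",cv2.resize(c["image"][140:270,170:365,::-1],None,fx=4,fy=4,interpolation=cv2.INTER_CUBIC))
cv2.imwrite("pics/s2s.png",cv2.resize(d["image"][110:270,205:320,::-1],None,fx=3,fy=3,interpolation=cv2.INTER_CUBIC))
E
```

```text
t 7.7 F jig x,y,z 0.49 3.61 -8.14 pos 0.0015 0.0755 0.1085 grip 0.132
t 7.75 F jig x,y,z -0.29 1.45 -7.58 pos 0.0014 0.0752 0.1084 grip 0.132
t 7.8 F jig x,y,z -0.95 0.04 -8.42 pos 0.0014 0.0752 0.1084 grip 0.137
```

View pics/s2.png

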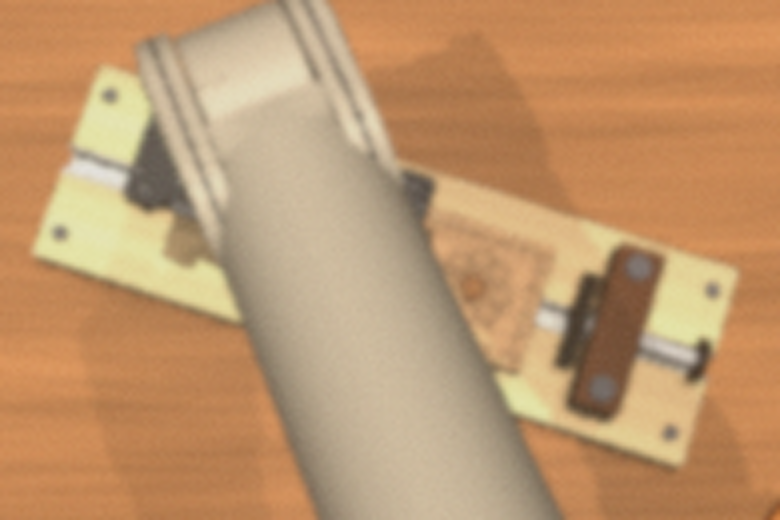

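View pics/s2s.png

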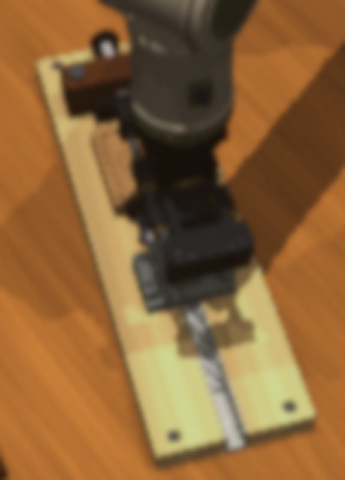

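```bash
python3 - <<'E'
from st import *
c=eyes.read_camera("top")
for p,z in (((555,250),.054),((516,370),.054),((593,274),.05),((567,362),.05),((580,275),.05),((556,362),.05)):
    X=ray(c,p[0]/4+170-.4,p[1]/4+140-.4,z)[:2]-ctr;print(p,(x@X).round(4),(y@X).round(4))
E
```

```text
(555, 250) 0.0438 -0.1135
(516, 370) -0.0478 -0.1122
(593, 274) 0.0363 -0.1451
(567, 362) -0.0305 -0.1457
(580, 275) 0.0327 -0.1364
(556, 362) -0.033 -0.1382
```

Request:
carry_out(targets=[{"gripper": 1, "xyz": [0, -3, 0], "turn": 0}, {"gripper": 1, "xyz": [0, -7, 0], "turn": 0}, {"gripper": 1, "xyz": [0, -11, 0], "turn": 0}, {"gripper": 1, "xyz": [0, -15, 0], "turn": 0}, {"gripper": 1, "xyz": [0, -18, 0], "turn": 0}, {"gripper": 1, "xyz": [0, -20, 0], "turn": 0}, {"gripper": 1, "xyz": [0, -20, 0], "turn": 0}])

```text
clock: 8.55
eef_pos: [0.5178, 0.023, 0.1084]
orientation: [-0.516, -3.099, 0.001]
contact_force: [0.6, 0.3, -7.1]
grip_width: 0.136
```

```bash
python3 - <<'E'
from st import *
for i in range(4): st();eyes.read_camera("top")
E
```

```text
t 8.55 F jig x,y,z 0.49 0.47 -7.1 pos 0.0014 0.0552 0.1084 grip 0.136
t 8.6 F jig x,y,z -0.19 1.51 -6.58 pos 0.0014 0.0552 0.1084 grip 0.133
t 8.65 F jig x,y,z -0.2 0.4 -7.77 pos 0.0014 0.0552 0.1084 grip 0.131
t 8.7 F jig x,y,z -0.11 0.38 -6.86 pos 0.0014 0.0554 0.1084 grip 0.136
```

Request:
carry_out(targets=[{"gripper": 1, "xyz": [0, -2, 0], "turn": 0}, {"gripper": 1, "xyz": [0, -4, 0], "turn": 0}, {"gripper": 1, "xyz": [0, -6, 0], "turn": 0}, {"gripper": 1, "xyz": [0, -8, 0], "turn": 0}, {"gripper": 1, "xyz": [0, -8, 0], "turn": 0}])

```text
clock: 9.25
eef_pos: [0.5156, 0.0166, 0.1087]
orientation: [0.514, 3.099, 0.001]
contact_force: [0.4, 5.8, -8.2]
grip_width: 0.133
```

```bash
python3 - <<'E'
from st import *
for i in range(6): st();c=eyes.read_camera("top")
cv2.imwrite("pics/s3.png",cv2.resize(c["image"][140:270,170:365,::-1],None,fx=4,fy=4,interpolation=cv2.INTER_CUBIC))
E
```

```text
t 9.25 F jig x,y,z -1.44 5.61 -8.23 pos 0.0014 0.0485 0.1087 grip 0.133
t 9.3 F jig x,y,z -1.12 4.97 -7.83 pos 0.0014 0.0485 0.1087 grip 0.131
t 9.35 F jig x,y,z -1.73 5.06 -6.97 pos 0.0014 0.0485 0.1087 grip 0.133
t 9.4 F jig x,y,z -1.19 4.56 -7.08 pos 0.0014 0.0485 0.1087 grip 0.132
t 9.45 F jig x,y,z -0.88 5.13 -7.59 pos 0.0014 0.0485 0.1087 grip 0.129
t 9.5 F jig x,y,z -0.44 5.28 -7.42 pos 0.0014 0.0485 0.1087 grip 0.134
```

View pics/s3.png

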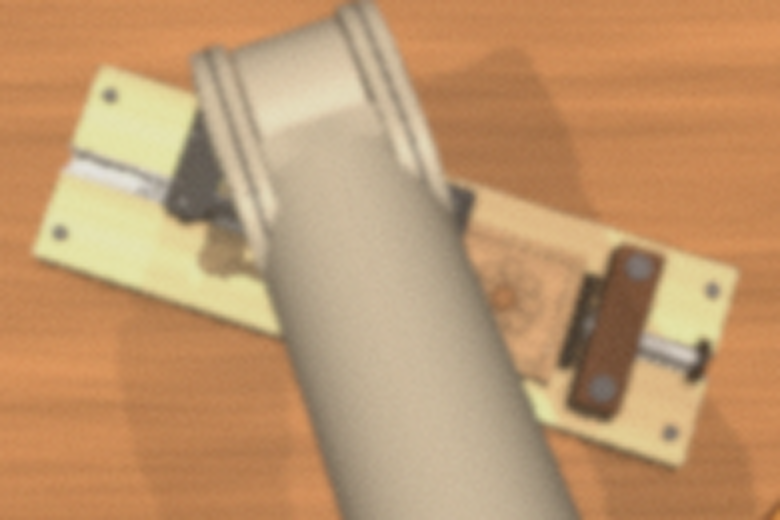

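Request:
carry_out(targets=[{"gripper": 1, "xyz": [0, -1.5, 0], "turn": 0}, {"gripper": 1, "xyz": [0, -3, 0], "turn": 0}, {"gripper": 1, "xyz": [0, -4.5, 0], "turn": 0}, {"gripper": 1, "xyz": [0, -6, 0], "turn": 0}, {"gripper": 1, "xyz": [0, -7, 0], "turn": 0}, {"gripper": 1, "xyz": [0, -7, 0], "turn": 0}])

```text
clock: 10.15
eef_pos: [0.5139, 0.0116, 0.109]
orientation: [0.512, 3.098, 0.005]
contact_force: [3.2, 10.1, -7.4]
grip_width: 0.135
```

```bash
python3 - <<'E'
from st import *
for i in range(6): st();c=eyes.read_camera("top")
E
```

```text
t 10.15 F jig x,y,z -0.25 10.55 -7.38 pos 0.0014 0.0432 0.109 grip 0.135
t 10.2 F jig x,y,z -1.44 10.77 -8.05 pos 0.0014 0.0432 0.109 grip 0.129
t 10.25 F jig x,y,z -0.95 9.75 -8.15 pos 0.0014 0.0432 0.109 grip 0.136
t 10.3 F jig x,y,z -0.81 11.18 -6.93 pos 0.0014 0.0432 0.109 grip 0.132
t 10.35 F jig x,y,z -0.16 11.7 -7.99 pos 0.0015 0.0432 0.109 grip 0.134
t 10.4 F jig x,y,z -1.06 10.41 -7.13 pos 0.0014 0.0432 0.109 grip 0.137
```

Request:
carry_out(targets=[{"gripper": 1, "xyz": [0, -1, 0], "turn": 0}, {"gripper": 1, "xyz": [0, -2, 0], "turn": 0}, {"gripper": 1, "xyz": [0, -2, 0], "turn": 0}, {"gripper": 1, "xyz": [0, -2, 0], "turn": 0}])

```text
clock: 10.85
eef_pos: [0.5134, 0.0102, 0.1091]
orientation: [0.511, 3.098, 0.005]
contact_force: [3.4, 11.7, -7.5]
grip_width: 0.133
```

```bash
python3 - <<'E'
from st import *
for i in range(6): st();c=eyes.read_camera("top")
E
```

```text
t 10.85 F jig x,y,z -0.58 12.2 -7.55 pos 0.0014 0.0417 0.1091 grip 0.133
t 10.9 F jig x,y,z -0.32 13.25 -7.4 pos 0.0014 0.0417 0.1091 grip 0.135
t 10.95 F jig x,y,z -0.84 11.96 -7.12 pos 0.0014 0.0417 0.1091 grip 0.128
t 11.0 F jig x,y,z -0.1 11.54 -7.52 pos 0.0015 0.0417 0.1091 grip 0.131
t 11.05 F jig x,y,z -0.47 12.25 -7.31 pos 0.0014 0.0417 0.1091 grip 0.131
t 11.1 F jig x,y,z -1.25 12.54 -7.21 pos 0.0014 0.0417 0.1091 grip 0.135
```

Request:
carry_out(targets=[{"gripper": 1, "xyz": [0, 0, 2], "turn": 0}, {"gripper": 1, "xyz": [0, 0, 4], "turn": 0}, {"gripper": 1, "xyz": [0, 0, 6], "turn": 0}, {"gripper": 1, "xyz": [0, 0, 7.5], "turn": 0}, {"gripper": 1, "xyz": [0, 0, 7.5], "turn": 0}])

```text
clock: 11.65
eef_pos: [0.5135, 0.0102, 0.1015]
orientation: [0.511, 3.098, 0.006]
contact_force: [2.5, 11.3, -6.3]
grip_width: 0.135
```

```bash
python3 - <<'E'
from st import *
for i in range(4): st();c=eyes.read_camera("top")
E
```

```text
t 11.65 F jig x,y,z -1.29 11.48 -6.31 pos 0.0015 0.0417 0.1015 grip 0.135
t 11.7 F jig x,y,z -2.25 11.99 -6.64 pos 0.0015 0.0417 0.1016 grip 0.138
t 11.75 F jig x,y,z -0.85 12.24 -6.91 pos 0.0014 0.0417 0.1016 grip 0.14
t 11.8 F jig x,y,z -1.31 11.73 -5.99 pos 0.0014 0.0417 0.1017 grip 0.135
```

Request:
carry_out(targets=[{"gripper": 1, "xyz": [0, 0, 1.5], "turn": 0}, {"gripper": 1, "xyz": [0, 0, 3], "turn": 0}, {"gripper": 1, "xyz": [0, 1, 3.5], "turn": 0}, {"gripper": 1, "xyz": [0, 2, 3.5], "turn": 0}, {"gripper": 1, "xyz": [0, 2, 3.5], "turn": 0}])

```text
clock: 12.35
eef_pos: [0.5139, 0.0116, 0.0981]
orientation: [0.512, 3.098, 0.004]
contact_force: [1.1, 9.6, -6.0]
grip_width: 0.135
```

```bash
python3 - <<'E'
from st import *
for i in range(4): st();c=eyes.read_camera("top")
E
```

```text
t 12.35 F jig x,y,z -2.03 9.49 -6.04 pos 0.0015 0.0432 0.0981 grip 0.135
t 12.4 F jig x,y,z -0.75 9.82 -5.85 pos 0.0015 0.0432 0.0981 grip 0.134
t 12.45 F jig x,y,z -1.08 9.39 -5.57 pos 0.0015 0.0432 0.0981 grip 0.133
t 12.5 F jig x,y,z -1.79 9.81 -6.41 pos 0.0014 0.0431 0.0981 grip 0.131
```

Request:
carry_out(targets=[{"gripper": 1, "xyz": [0, 0.7, 0], "turn": 0}, {"gripper": 1, "xyz": [0, 1.4, 0], "turn": 0}, {"gripper": 1, "xyz": [0, 1.4, 0], "turn": 0}])

```text
clock: 12.85
eef_pos: [0.5141, 0.0123, 0.0979]
orientation: [0.513, 3.099, 0.003]
contact_force: [0.9, 8.2, -6.5]
grip_width: 0.135
```

```bash
python3 - <<'E'
from st import *
for i in range(4): st();c=eyes.read_camera("top")
E
```

```text
t 12.85 F jig x,y,z -1.78 8.07 -6.51 pos 0.0014 0.0439 0.0979 grip 0.135
t 12.9 F jig x,y,z -1.59 7.5 -5.63 pos 0.0014 0.0439 0.098 grip 0.136
t 12.95 F jig x,y,z -1.83 7.68 -6.27 pos 0.0014 0.0439 0.0979 grip 0.133
t 13.0 F jig x,y,z -1.1 7.65 -6.48 pos 0.0015 0.0439 0.098 grip 0.131
```

Request:
carry_out(targets=[{"gripper": 1, "xyz": [0, 0.5, 0.3], "turn": 0}, {"gripper": 1, "xyz": [0, 1.1, 0.3], "turn": 0}, {"gripper": 1, "xyz": [0, 1.1, 0.3], "turn": 0}])

```text
clock: 13.35
eef_pos: [0.5142, 0.0126, 0.0976]
orientation: [0.514, 3.099, 0.001]
contact_force: [-0.9, 5.1, -4.4]
grip_width: 0.133
```

```bash
python3 - <<'E'
from st import *
for i in range(4): st();c=eyes.read_camera("top")
E
```

```text
t 13.35 F jig x,y,z -2.48 4.56 -4.41 pos 0.0015 0.0442 0.0976 grip 0.133
t 13.4 F jig x,y,z -1.48 5.44 -5.7 pos 0.0015 0.0442 0.0976 grip 0.134
t 13.45 F jig x,y,z -0.83 5.35 -4.73 pos 0.0014 0.0442 0.0976 grip 0.131
t 13.5 F jig x,y,z -1.99 5.7 -6.34 pos 0.0015 0.0442 0.0976 grip 0.132
```

Request:
carry_out(targets=[{"gripper": 1, "xyz": [0, 0.6, 0.3], "turn": 0}, {"gripper": 1, "xyz": [0, 1.2, 0.6], "turn": 0}, {"gripper": 1, "xyz": [0, 1.2, 0.6], "turn": 0}])

```text
clock: 13.85
eef_pos: [0.5145, 0.013, 0.0975]
orientation: [0.515, 3.099, -0.001]
contact_force: [-4.7, 3.1, 5.3]
grip_width: 0.139
```

```bash
python3 - <<'E'
from st import *
for i in range(4): st();c=eyes.read_camera("top")
E
```

```text
t 13.85 F jig x,y,z -5.45 1.4 5.31 pos 0.0016 0.0447 0.0975 grip 0.139
t 13.9 F jig x,y,z -6.24 1.15 5.86 pos 0.0016 0.0446 0.0975 grip 0.136
t 13.95 F jig x,y,z -5.9 1.75 5.23 pos 0.0016 0.0446 0.0975 grip 0.132
t 14.0 F jig x,y,z -5.09 1.1 5.37 pos 0.0016 0.0446 0.0975 grip 0.134
```

Request:
carry_out(targets=[{"gripper": 0.5, "xyz": [0, 0, 0], "turn": 0}, {"gripper": 0.2, "xyz": [0, 0, 0], "turn": 0}, {"gripper": 0, "xyz": [0, 0, 0], "turn": 0}, {"gripper": 0, "xyz": [0, 0, 0], "turn": 0}, {"gripper": 0, "xyz": [0, 0, 0], "turn": 0}])

```text
clock: 14.55
eef_pos: [0.5145, 0.0128, 0.0967]
orientation: [0.515, 3.099, -0.0]
contact_force: [0.3, -0.3, -1.1]
grip_width: 0.467
```

Request:
carry_out(targets=[{"gripper": 0, "xyz": [0, 0, -10], "turn": 0}, {"gripper": 0, "xyz": [0, 0, -35], "turn": 0}, {"gripper": 0, "xyz": [0, 0, -70], "turn": 0}, {"gripper": 0, "xyz": [0, 0, -105], "turn": 0}, {"gripper": 0, "xyz": [0, 0, -140], "turn": 0}, {"gripper": 0, "xyz": [0, 30, -150], "turn": 0}, {"gripper": 0, "xyz": [0, 65, -150], "turn": 0}, {"gripper": 0, "xyz": [0, 100, -150], "turn": 0}, {"gripper": 0, "xyz": [0, 135, -150], "turn": 0}, {"gripper": 0, "xyz": [0, 170, -150], "turn": 0}, {"gripper": 0, "xyz": [0, 205, -150], "turn": 0}, {"gripper": 0, "xyz": [0, 240, -150], "turn": 0}, {"gripper": 0, "xyz": [0, 270, -150], "turn": 0}, {"gripper": 0, "xyz": [0, 300, -150], "turn": 0}, {"gripper": 0, "xyz": [0, 300, -150], "turn": 0}])

```text
clock: 16.05
eef_pos: [0.6103, 0.3013, 0.2466]
orientation: [-0.507, -3.099, -0.004]
contact_force: [-0.6, 0.8, 0.5]
grip_width: 0.501
```

```bash
python3 - <<'E'
from st import *
st();c=eyes.read_camera("top");d=eyes.read_camera("scene")
cv2.imwrite("pics/s5.png",cv2.resize(c["image"][140:270,170:365,::-1],None,fx=4,fy=4,interpolation=cv2.INTER_CUBIC))
cv2.imwrite("pics/s5s.png",cv2.resize(d["image"],None,fx=1.5,fy=1.5,interpolation=cv2.INTER_CUBIC)[...,::-1])
E
```

```text
t 16.05 F jig x,y,z -0.81 0.54 0.5 pos -0.0009 0.3485 0.2466 grip 0.501
```

View pics/s5.png

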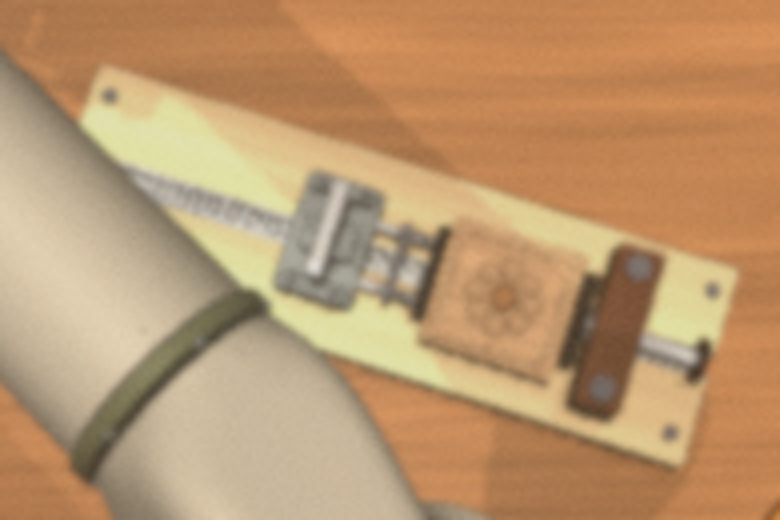

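View pics/s5s.png

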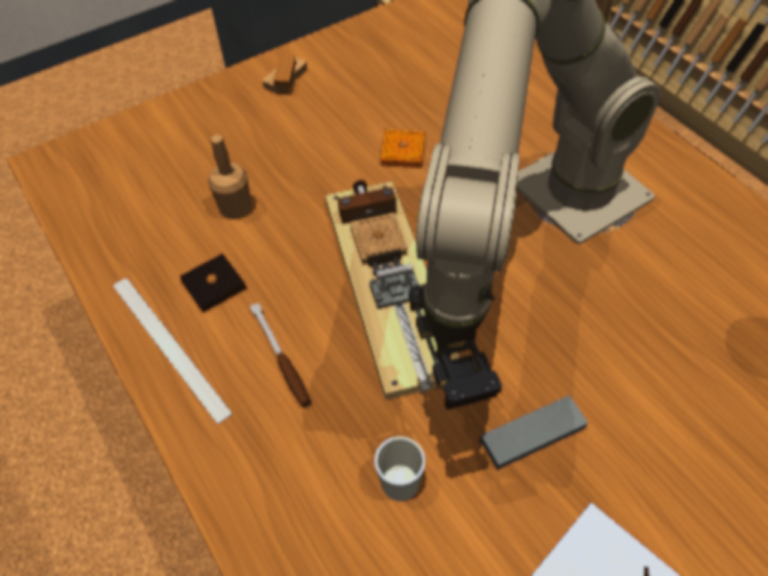

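```bash
python3 - <<'E'
from st import *
c=eyes.read_camera("top")
for nm,p,z in (("bar",(328,228),.108),("nose",(450,230),.05),("nose",(427,319),.05),("panel+",(456,218),.054),("panel+",(420,340),.054),("panel-",(587,258),.054),("panel-",(549,382),.054)):
    X=ray(c,p[0]/4+170-.4,p[1]/4+140-.4,z)[:2]-ctr;print(nm,p,(x@X).round(4),(y@X).round(4))
st()
E
```

```text
bar (328, 228) 0.0003 0.0444
nose (450, 230) 0.0348 -0.0367
nose (427, 319) -0.0323 -0.0406
panel+ (456, 218) 0.0439 -0.0382
panel+ (420, 340) -0.0487 -0.0404
panel- (587, 258) 0.0454 -0.1373
panel- (549, 382) -0.0486 -0.1372
t 16.2 F jig x,y,z 0.08 -1.07 0.34 pos 0.0018 0.3442 0.247 grip 0.498
```

The last picture shows the stop at jig y of about 0.044. The panel sits flush between the nose at (435,275) and the bumper at (585,320), and the bystanders are in place. The nose now stands about 83 mm from the stop, against about 94 mm unpressed, so it is still pressed about 10 mm. I'm handing in.

```bash
python3 -c "
from rig import ctrl
print(ctrl.finish_job())"
```

```text
the job is handed in; nothing more can be done
None
```

The panel is clamped in the jig and the job is handed in, at about 16 s of the 58 s allowed. The clamp force left after the catch took up its play is probably 9–11 N, a little under the 12 N asked for.

- **Sliding the stop:** I gripped the release bar, lifted it about 11 mm and slid the stop about 120 mm. The nose pushed the panel against the bumper, and the tool read about 12.3 N. That includes up to 1 N of sliding friction, and the highest single reading I took was 13.3 N.
- **Catching in the notch:** I lowered the bar into the notch there. Before letting go, I moved the tool back about 2 mm so the catch took the load, then released the bar. The next notch on would have pressed with about 18 N, so I stayed in this one.
- **Last checks:** After release, the bar measured at jig y ≈ 0.044 m, matching the last gripped position. The panel touched both the nose and the bumper, and the nose was still compressed by about 10–11 mm. The robot was clear of everything with no contact force, and the other things on the bench looked unmoved.
- **Not certain:** The 9–11 N is my estimate from position and the earlier readings, not a direct measurement after release. While seating the bar I also pressed it down with about 5 N and put about 6 N sideways on it for a moment.

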